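# Slide the test card off the outlet tray and seat it in the reader

### The job

Take the blood-grouping card with the red band from the outlet tray: it lies too flat to grasp, so press a fingertip on it lightly (about 10 N, never over 20 N) and slide it along its lane until its front end overhangs the tray's edge, then pinch it by its two long sides and lift it off. Set it level on the reader's ledge, red band towards the open front, and slide it gently between the blue guides until it is fully home against the stop, then let go. Do not drop the card, and leave the blue-banded card and everything else on the bench alone.

Things in the scene. Friction and masses are not known exactly. Their poses are not given: they have to be found in the camera images.
- card: The card to move: rigid white plate 110 x 48 x 3 mm, about 35 g, red band across its front end. Origin at the centre of its underside; x along its length from the red end (x = -55 mm) to the plain rear end (+55 mm), y across, z up. It lies in one of the tray's two lanes, its rear under the hood. It may break if pressed on the deck with over 20 N or pushed against the reader with over 15 N.
- card_front (a point): Middle of the lower edge of the card's red front end; at the start it lies 6 to 22 mm behind the tray's front edge.
- card_rear (a point): Middle of the lower edge of the card's plain rear end. The card and the faces it slides on are slippery (friction about 0.15); fingertips grip it much better.
- spare: A like card with a blue band, lying in the tray's other lane; it must stay there.
- tray: Fixed white outlet tray 150 x 150 mm, deck 60 mm above the bench. Origin at the centre of its underside; x points away from its open front edge (at x = -75 mm), y across, z up. A blue hood covers the lanes from x = +18 mm to the back, its underside 8 mm above the deck, its top 82 mm above the bench. In front of the edge it is free down to the bench.
- deck: The tray's deck, floor of two lanes 51 mm wide along x, centred at y = +34 and -34 mm, open in front, between grey rails 3 mm high, flush with the cards' tops, so that a card in its lane cannot be taken by its sides. It is sprung: sinks 1 mm per 6 N pressed on it, 4 mm at most. Origin 6 mm below the middle of its top; axes as the tray's.
- tray_lip (a point): Middle of the tray's front edge at deck height (60 mm above the bench).
- foot0 (a joint): Sprung brass foot under the hood, at tray x = +30 mm in the lane at y = +34 mm, which holds the card there down with about 4 N: a fingertip pressing with less than about 6 N slips on the card; height in m: about 0 on a card, -0.004 with no card under it.
- foot1 (a joint): The same in the lane at y = -34 mm.
- reader: Fixed white card reader. Origin on its underside; x points from its open front to its housing, y across, z up. A metal ledge 34 mm wide (narrower than the card: fingers pass beside it), top 70 mm above the bench, runs from x = -80 mm to the stop face at x = +35 mm. Beside the ledge, before the guides, it is free down to the 25 mm high base slab. The housing is 92 mm high.
- reader_stop (a point): Middle of the foot of the stop face, at ledge height; axes as the reader's. The card's rear end comes to this point when home. Two blue side guides 51 mm apart, standing 10 mm above the ledge, run from reader x = -15 mm to the stop, with flared mouths from x = -31 mm.
- tube_rack: White rack 70 x 150 x 45 mm with capped tubes up to 80 mm high; leave alone.
- reagent: Small dropper bottle, 34 mm across, 65 mm high; leave alone.
- saline: Bottle 60 mm across, 150 mm high; leave alone.
- pot: Lidded jar 56 mm across, 70 mm high; leave alone.
- tube: Sample tube with a red cap lying on the bench, 98 mm long; leave alone.
- mug: Grey plastic beaker 70 mm across, 90 mm high; leave alone.

How it is judged:
By the outcome, as a careful person would: the job done as asked, in the order asked, and still so for the second after the job is handed in, with the robot touching nothing.
It also fails if it takes over 72 s, if anything falls off the work surface, if the arm or the gripper's body presses on something with over 40 N, if the wrist force passes 120 N, or if a joint passes its speed limit or range.

### The arm

A 7-joint arm with a two-finger parallel gripper is mounted at the origin on the work surface. World frame = base frame: x ahead of the robot, y to its left, z up, the work surface at z = 0. Lengths are in m, angles in rad, forces in N, time in s.
With the tool pointing down it reaches from about 0.35 to 0.9 m from the base axis. Payload 8.1 kg.
Tool frame: the origin (TCP) lies midway between the tips of the shut fingers; the grasp point (between the pads) lies 19 mm behind it; z points along the fingers, y is the line along which they close (so a half turn about z gives the same grasp; the last joint's range is limited). The gripper opens to 92 mm and grips with 3 to 60 N. Pads are 19 mm wide; open, the fingers measure 130 mm over their backs; the gripper's body (75 mm by 190 mm) begins 47 mm behind the grasp point.
Start: joints at [-1.247, 0.434, 0.025, 1.573, -0.012, 1.134, -0.075], TCP at [0.259, 0.569, 0.202] pointing down, gripper open.
Joint ranges: [-2.62, 2.62], [-0.44, 2.09], [-1.27, 1.32], [0.08, 2.57], [-1.32, 4.46], [0.12, 2], [-2.74, 2.74]. Speed limits (rad/s): [2.22, 2.22, 3.01, 3.01, 3.14, 3.14, 3.14].

### API

Orientations are given as a rotation vector (axis times angle).
In Python, from cell import arm gives the robot as it stands.
- The arm moves only by the tool move_arm, never from a script. Its argument "motion" is a list of rows, each an object of numbers: "tx", "ty", "tz": the shift along the tool's x, y, z normalised to -1 to 1, where 1 is 1000 mm; "twist": the turn about the tool's z normalised to -1 to 1, where 1 is pi/2 rad. In form: [{"tx": .., "ty": .., "tz": .., "twist": ..}, ...]. A call has 1 to 12 rows; each row shifts and turns the commanded pose from where the row before left it, along the tool's axes as they then stand; what a row does not reach is not made up. A row lasts 1/10 s, in which the tool goes at most 50 mm and 8.59 degrees, less where a joint would pass 70% of its speed; a pose out of reach is approached as far as the arm can. A call with a number of a shift or a turn outside -1 to 1 is refused whole. A call with a gripper value outside its range is refused whole. "gripper" is the gripper's target within -1 to 1 (shut at 1, half-way at 0, fully open at -1), set as the call begins (left out, the last holds). The fingers move at their own pace and stop on an object; "squeeze" is the grip in N (left out, the last holds). Time passes only in rows, so rows that do not move let the fingers close. It gives the time, the measured TCP pose, the force, the opening and the grip force at its end, in the units of the state.
- arm.observe(): the state, without advancing time (a new reading comes with each control period).
- arm.get_image(name): name is "scene" or "side" or "wrist"; returns the picture (384x512x3 uint8, red, green, blue); there is no depth.
- arm.calibration(name): a dict with "K" (3x3 intrinsics, pixels), "T" (4x4, takes a point from camera to world coordinates). Camera axes: x right, y down, z forward; pixel columns grow to the right and rows downward; lengths in m; the calibration is good to about 2 mm. A picture is of the moment at which its call begins: read the wrist's pose just before it. calibration takes no time and is no camera call; for the wrist camera it gives the pose at the moment of the call.
- arm.sign_off(): hands the job in; it is judged then, once.
Trained networks look in the newest picture that a camera, given by its name, has taken for a name from the list of things; names that differ only in an ending like _2 or _b are one class to them, and where a whole thing is asked for, a point or a joint stands for the part that bears it (a point fixed in the world has none). Each returns a list of dicts, best first, with "conf" (0 to 1); they miss things now and then, are a little off and sometimes report something else, mostly with a low value. They report only what shows in the picture. A call takes as long as a camera call.
- arm.look_for(camera, query): "point" ([column, row] as shares, 0 to 1, of the picture: columns of its width, rows of its height, amid what is visible of it).
- arm.regions_of(camera, query): "region" (384x512 bool, what is visible of it) and "point" ([column, row] as shares, 0 to 1, of the picture: columns of its width, rows of its height, amid what is visible of it).
- arm.place_of(camera, query): "point" ([column, row] as shares, 0 to 1, of the picture: columns of its width, rows of its height: a listed point, or the origin of a listed thing).
The state is a dict: "clock": time; "joints": joint angles; "dq": joint speeds; "joint_efforts": joint torques, N m; "position": TCP position; "ee_rot": TCP orientation; "force": force on the tool from outside, world axes, zero at the start; "ft_torque": the same for the moment, N m; "width": opening from 0.0 (shut) to 1.0 (fully open); "gripper_force": force on a finger pad.
Only numpy, scipy, OpenCV 4.12 (cv2) and the standard library are available. Lean on these libraries where they do the work, as an engineer would, in place of code of your own. Each camera call takes 0.05 s, during which the arm holds its last target. There are 200 camera calls.

## Working session

There is one attempt and no reset: what is moved stays moved. The work goes in short steps, Python scripts to look and compute and a tool call to move; the robot and the scene stay as the last step left them, time stands still between calls to the robot, and variables do not carry over. Pictures are saved under pics/ and viewed, at most 10 in all, crops included, and the job is handed in when it is done.

Besides the shell and the picture viewer there is one more tool, called as name(argument=value, ...) on one line, values as JSON. move_arm: Moves the arm, as the interface text tells. Scaled input: -1 to 1 covers 1000 mm each way for a shift and pi/2 rad each way for a turn. Its arguments: {"type":"object","properties":{"motion":{"type":"array","items":{"type":"object","properties":{"tx":{"type":"number"},"ty":{"type":"number"},"tz":{"type":"number"},"twist":{"type":"number"}}}},"gripper":{"type":"number"},"squeeze":{"type":"number"}},"required":["motion"]}

```bash
mkdir -p pics; ls
cat > h.py <<'E'
import numpy as np, cv2
from cell import arm
from scipy.spatial.transform import Rotation as R
def snap(c,f):
    im=arm.get_image(c); cv2.imwrite('pics/'+f,im[:,:,::-1]); return im
def ray(c,p):
    k=arm.calibration(c); K=np.array(k['K']);T=np.array(k['T'])
    d=T[:3,:3]@np.linalg.inv(K)@np.array([p[0]*512,p[1]*384,1]); return T[:3,3],d
def onz(c,p,z):
    o,d=ray(c,p); return o+d*(z-o[2])/d[2]
def proj(c,P):
    k=arm.calibration(c); K=np.array(k['K']);T=np.linalg.inv(np.array(k['T']))
    q=K@(T[:3,:3]@np.asarray(P)+T[:3,3]); return q[:2]/q[2]
def tri(rs):
    A=0;b=0
    for o,d in rs:
        d=d/np.linalg.norm(d);M=np.eye(3)-np.outer(d,d);A=A+M;b=b+M@o
    return np.linalg.solve(A,b)
def st():
    s=arm.observe();print(s['clock'],np.round(s['position'],4),np.round(R.from_rotvec(s['ee_rot']).as_matrix(),3).tolist(),np.round(s['force'],1),s['width'],s['gripper_force']);return s
E
python3 - <<'E'
from h import *
st()
Z=dict(card_front=.06,card_rear=.06,tray_lip=.06,tray=0,reader=0,reader_stop=.07,card=.06,spare=.06,deck=.054)
for c in ['scene','side']:
    snap(c,c+'0.png')
    for q in Z:
        for r in arm.place_of(c,q)[:2]:
            print(c,q,round(r['conf'],2),np.round(np.array(r['point'])*[512,384],1),np.round(onz(c,r['point'],Z[q]),4))
E
```

```text
pics
0.0 [0.2586 0.5684 0.2009] [[-0.91, 0.414, -0.0], [0.414, 0.91, -0.002], [-0.0, -0.002, -1.0]] [-0.1  0.3 -0.9] 1.0015300782468763 0.0
scene card_front 0.69 [344.4 325.6] [0.6947 0.4187 0.06  ]
scene card_front 0.59 [226.1 153.4] [ 0.5314 -0.2453  0.06  ]
scene card_rear 0.64 [195.  163.9] [ 0.6381 -0.2548  0.06  ]
scene tray_lip 0.66 [300.2 258.8] [0.6438 0.2266 0.06  ]
scene tray 0.63 [212.3 184.8] [ 0.6133 -0.2044  0.    ]
scene reader 0.84 [301.9 258. ] [0.5981 0.1876 0.    ]
scene reader_stop 0.84 [290.2 247.1] [0.6443 0.1904 0.07  ]
scene reader_stop 0.68 [234.  158.7] [ 0.5369 -0.1946  0.07  ]
scene card 0.16 [224.9 155.2] [ 0.54   -0.2392  0.06  ]
scene spare 0.59 [221.1 171. ] [ 0.5959 -0.1773  0.06  ]
side card_front 0.56 [283.1 155.5] [ 0.5469 -0.2467  0.06  ]
side card_rear 0.54 [256.7 150.9] [ 0.65   -0.2571  0.06  ]
side card_rear 0.53 [219.6 307.3] [0.6432 0.444  0.06  ]
side tray_lip 0.61 [284.8 158. ] [ 0.5387 -0.2324  0.06  ]
side tray 0.85 [264.2 171.6] [ 0.6124 -0.2108  0.    ]
side tray 0.68 [275.8 325.5] [0.4891 0.4371 0.    ]
side reader 0.7 [249.1 252. ] [0.6042 0.1929 0.    ]
side reader_stop 0.84 [241.9 232.5] [0.6301 0.1773 0.07  ]
side card 0.49 [272.6 152.5] [ 0.5886 -0.2582  0.06  ]
side card 0.24 [269.  136.4] [ 0.616  -0.3609  0.06  ]
side spare 0.63 [269.  168.4] [ 0.5895 -0.1606  0.06  ]
side deck 0.4 [271.1 160.7] [ 0.5884 -0.2145  0.054 ]
```

View pics/scene0.png

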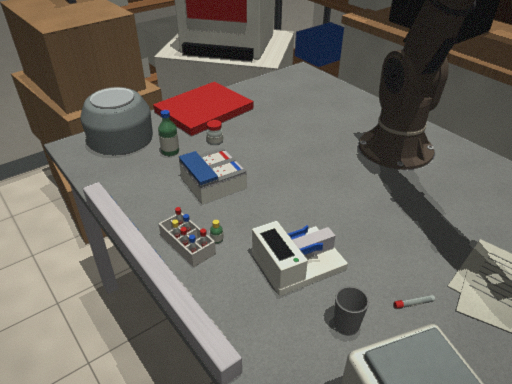

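View pics/side0.png

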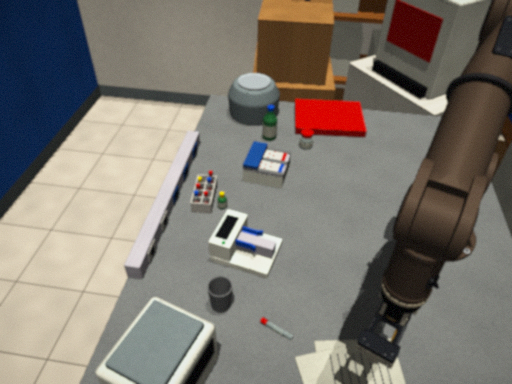

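The scene picture shows the tray at about (212,175), its red card in the far lane at (218,156) and the blue one in the near lane. The reader is at (300,255) with its open front to the right. The side picture agrees.

move_arm(motion=[{"tz":-0.025,"twist":-0.06},{"tz":-0.025,"twist":-0.06},{"tz":-0.025,"twist":-0.06},{"tz":-0.025,"twist":-0.06},{"tx":-0.026,"ty":-0.042},{"tx":-0.026,"ty":-0.042},{"tx":-0.026,"ty":-0.042},{"tx":-0.026,"ty":-0.042},{"tx":-0.026,"ty":-0.042},{"tx":-0.026,"ty":-0.042},{"tx":-0.026,"ty":-0.042},{"tx":-0.026,"ty":-0.042}], gripper=-1)

```text
invalid input
```

Run:
```python
from h import *
st()
k=arm.calibration('wrist');print(np.round(k['T'],3),k['K'])
snap('wrist','w1.png')
for q,z in dict(reader=0,reader_stop=.07).items():
    for r in arm.place_of('wrist',q)[:2]:
        print(q,round(r['conf'],2),np.round(np.array(r['point'])*[512,384],1),np.round(onz('wrist',r['point'],z),4))
```

```text
1.0 [0.2588 0.569  0.2017] [[-0.91, 0.414, 0.0], [0.414, 0.91, 0.0], [-0.0, 0.0, -1.0]] [0.2 0.  0.4] 1.001376074830048 0.0
[[ 0.414  0.865  0.282  0.181]
 [ 0.91  -0.394 -0.128  0.604]
 [-0.     0.31  -0.951  0.385]
 [ 0.     0.     0.     1.   ]] [[305.04696605   0.         253.84855364]
 [  0.         305.04696605 193.6093821 ]
 [  0.           0.           1.        ]]
```

move_arm(motion=[{"tx":0.0,"ty":0.0,"tz":-0.025,"twist":-0.06},{"tx":0.0,"ty":0.0,"tz":-0.025,"twist":-0.06},{"tx":0.0,"ty":0.0,"tz":-0.025,"twist":-0.06},{"tx":0.0,"ty":0.0,"tz":-0.025,"twist":-0.06},{"tx":-0.026,"ty":-0.042,"tz":0.0,"twist":0.0},{"tx":-0.026,"ty":-0.042,"tz":0.0,"twist":0.0},{"tx":-0.026,"ty":-0.042,"tz":0.0,"twist":0.0},{"tx":-0.026,"ty":-0.042,"tz":0.0,"twist":0.0},{"tx":-0.026,"ty":-0.042,"tz":0.0,"twist":0.0},{"tx":-0.026,"ty":-0.042,"tz":0.0,"twist":0.0},{"tx":-0.026,"ty":-0.042,"tz":0.0,"twist":0.0},{"tx":-0.026,"ty":-0.042,"tz":0.0,"twist":0.0}])

```text
clock: 2.35
position: [0.4504, 0.2211, 0.3021]
ee_rot: [0.078, 3.14, 0.001]
force: [1.1, 1.0, 1.0]
width: 0.999
gripper_force: 0.0
```

Run:
```python
from h import *
st()
k=arm.calibration('wrist');print(np.round(k['T'],3))
snap('wrist','w1.png')
for q,z in dict(reader=0,reader_stop=.07).items():
    for r in arm.place_of('wrist',q)[:2]:
        print(q,round(r['conf'],2),np.round(np.array(r['point'])*[512,384],1),np.round(onz('wrist',r['point'],z),4))
```

```text
2.35 [0.4504 0.2211 0.3021] [[-0.999, 0.05, 0.001], [0.05, 0.999, 0.001], [-0.001, 0.001, -1.0]] [1.1 1.  1. ] 0.9990632241408193 0.0
[[ 0.05   0.949  0.31   0.365]
 [ 0.999 -0.048 -0.015  0.225]
 [ 0.001  0.31  -0.951  0.485]
 [ 0.     0.     0.     1.   ]]
reader 0.64 [241.4 236.9] [0.605  0.1839 0.    ]
reader_stop 0.66 [239.5 275.6] [0.6353 0.1863 0.07  ]
reader_stop 0.17 [ 13.4 247.7] [ 0.5671 -0.1533  0.07  ]
```

View w1.

View pics/w1.png

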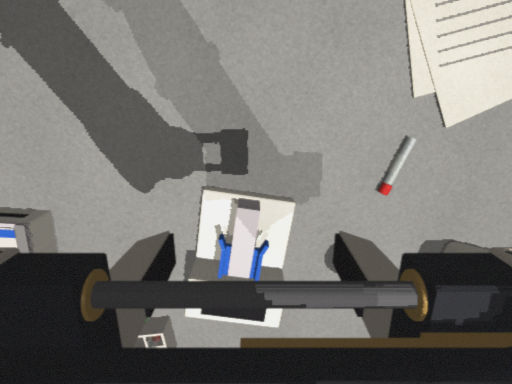

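move_arm(motion=[{"tx":0.0,"ty":-0.045,"tz":0.0,"twist":0.0},{"tx":0.0,"ty":-0.045,"tz":0.0,"twist":0.0},{"tx":0.0,"ty":-0.045,"tz":0.0,"twist":0.0},{"tx":0.0,"ty":-0.045,"tz":0.0,"twist":0.0},{"tx":0.0,"ty":-0.045,"tz":0.0,"twist":0.0},{"tx":0.0,"ty":-0.045,"tz":0.0,"twist":0.0},{"tx":0.0,"ty":-0.045,"tz":0.0,"twist":0.0},{"tx":0.0,"ty":-0.045,"tz":0.0,"twist":0.0},{"tx":0.0,"ty":-0.045,"tz":0.02,"twist":0.0},{"tx":-0.03,"ty":-0.03,"tz":0.03,"twist":0.0},{"tx":-0.03,"ty":0.0,"tz":0.03,"twist":0.0}], gripper=1)

```text
clock: 3.6
position: [0.4874, -0.2175, 0.223]
ee_rot: [0.086, 3.137, -0.003]
force: [0.8, 0.7, -0.2]
width: 0.09
gripper_force: 0.0
```

Run:
```python
from h import *
st()
snap('wrist','w2.png')
for q,z in dict(card_front=.06,card_rear=.06,tray_lip=.06,tray=0,card=.06,spare=.06,deck=.054).items():
    for r in arm.place_of('wrist',q)[:2]:
        print(q,round(r['conf'],2),np.round(np.array(r['point'])*[512,384],1),np.round(onz('wrist',r['point'],z),4))
```

```text
3.6 [ 0.4874 -0.2175  0.223 ] [[-0.998, 0.055, 0.003], [0.055, 0.998, -0.002], [-0.003, -0.002, -1.0]] [ 0.8  0.7 -0.2] 0.09026644823390219 0.0
card_front 0.91 [236.9 205.6] [ 0.5274 -0.2333  0.06  ]
tray_lip 0.31 [286.5 249.6] [ 0.5898 -0.1757  0.06  ]
tray 0.91 [261.7 234.8] [ 0.5975 -0.2064  0.    ]
tray 0.53 [288.2 248.4] [ 0.6216 -0.1679  0.    ]
card 0.83 [237.6 249.3] [ 0.5879 -0.2383  0.06  ]
spare 0.58 [288.2 251.6] [ 0.5948 -0.1742  0.06  ]
deck 0.71 [262.7 252.2] [ 0.5976 -0.2068  0.054 ]
deck 0.4 [107.8 148.4] [ 0.4534 -0.3811  0.054 ]
```

View pics/w2.png

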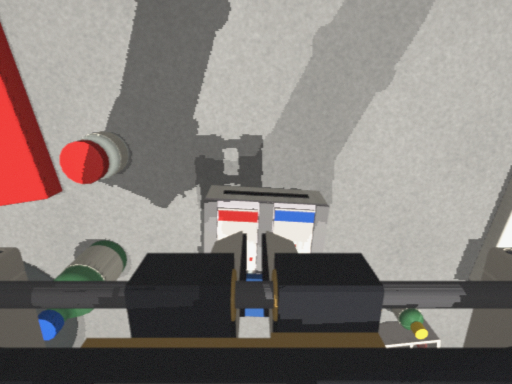

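The second wrist picture shows the tray clearly, with the red band at (238,215) in the left lane and the blue at (295,215). The reader's ledge in the first points away from the robot, almost along world x.

move_arm(motion=[{"tx":-0.033,"ty":-0.005,"tz":0.0,"twist":0.0},{"tx":-0.033,"ty":-0.005,"tz":0.0,"twist":0.0},{"tx":-0.033,"ty":-0.005,"tz":0.02,"twist":0.0},{"tx":0.0,"ty":0.0,"tz":0.03,"twist":0.0},{"tx":0.0,"ty":0.0,"tz":0.0,"twist":0.0}], gripper=1)

```text
clock: 4.5
position: [0.5834, -0.2317, 0.1702]
ee_rot: [-0.077, -3.136, -0.003]
force: [-0.6, 0.8, -0.0]
width: 0.003
gripper_force: 0.0
```

Run:
```python
from h import *
st()
im=snap('wrist','w3.png')
cv2.imwrite('pics/w3c.png',cv2.resize(im[60:300,130:390,::-1],None,fx=2.4,fy=2.4,interpolation=cv2.INTER_CUBIC))
for q,z in dict(card_front=.06,tray_lip=.06,tray=0,card=.06,spare=.06,deck=.054).items():
    for r in arm.place_of('wrist',q)[:2]:
        print(q,round(r['conf'],2),np.round(np.array(r['point'])*[512,384],1),np.round(onz('wrist',r['point'],z),4))
arm.get_image('side')
for q in ['saline','pot']:
  for c in ['scene','side']:
    r=arm.place_of(c,q)[:1]
    if r: print(q,c,np.round(onz(c,r[0]['point'],0),3))
hsv=cv2.cvtColor(im,cv2.COLOR_RGB2HSV)
for n,m in dict(red=((hsv[...,0]<8)|(hsv[...,0]>172)),blue=(hsv[...,0]>105)&(hsv[...,0]<128)).items():
    m=(m&(hsv[...,1]>120)&(hsv[...,2]>70)).astype(np.uint8)
    _,l,s,c=cv2.connectedComponentsWithStats(m)
    for i in range(1,len(s)):
        if s[i,4]>150:
            b=cv2.boxPoints(cv2.minAreaRect(np.argwhere(l==i)[:,::-1].astype(np.float32)))
            print(n,s[i],[np.round(onz('wrist',(p+.5)/[512,384],.063)[:2],4).tolist() for p in b])
```

```text
4.5 [ 0.5834 -0.2317  0.1702] [[-0.999, 0.049, -0.005], [0.049, 0.999, 0.002], [0.005, 0.002, -1.0]] [-0.6  0.8 -0. ] 0.0031719773459923254 0.0
card_front 0.83 [244.6 133.6] [ 0.5346 -0.2395  0.06  ]
card_front 0.63 [407.2 314. ] [ 0.7534 -0.0612  0.06  ]
tray_lip 0.95 [278.3 124.7] [ 0.5287 -0.2072  0.06  ]
tray 0.87 [271.4 183.5] [ 0.6051 -0.2132  0.    ]
card 0.89 [242.7 188.6] [ 0.5915 -0.2454  0.06  ]
spare 0.68 [306.5 190.8] [ 0.5971 -0.1801  0.06  ]
deck 0.93 [273.2 198.1] [ 0.6052 -0.214   0.054 ]
saline scene [ 0.645 -0.442  0.   ]
saline side [ 0.622 -0.476  0.   ]
pot scene [ 0.473 -0.407  0.   ]
pot side [ 0.471 -0.427  0.   ]
red [  10   35   67   61 3173] [[0.4411, -0.4366], [0.444, -0.3796], [0.4928, -0.391], [0.4898, -0.4513]]
red [  0  58  24  70 902] [[0.4587, -0.4509], [0.4597, -0.4306], [0.5188, -0.4476], [0.5177, -0.4693]]
red [218 136  50  17 680] [[0.5491, -0.2663], [0.536, -0.2644], [0.5411, -0.2173], [0.5543, -0.2185]]
blue [289 137  52  16 675] [[0.5531, -0.1972], [0.5401, -0.1963], [0.5451, -0.1481], [0.5582, -0.1483]]
blue [ 197  218  152   36 3395] [[0.6195, -0.2935], [0.6273, -0.1368], [0.6683, -0.1349], [0.6602, -0.2979]]
```

View pics/w3c.png

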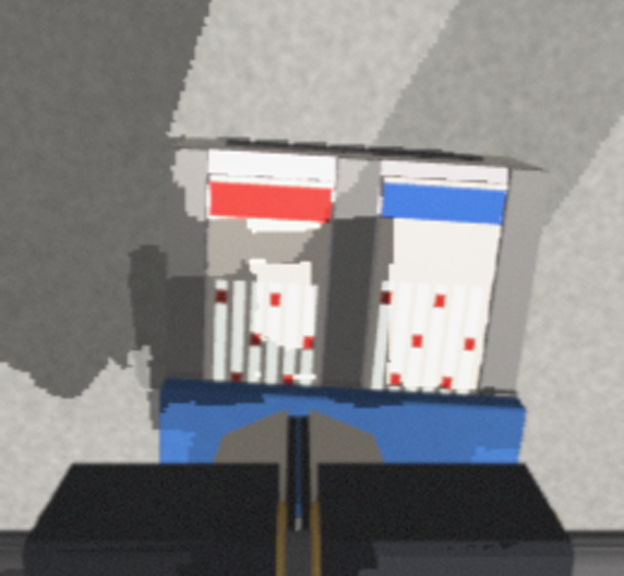

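Close view: red band at (243,144) in full image, about 13 mm behind the lip; the lane is free from the band to the hood at row ~225. Tray yaw is about -5.7°.

move_arm(motion=[{"tx":0.0,"ty":0.0,"tz":0.0,"twist":0.032},{"tx":-0.015,"ty":-0.015,"tz":0.025,"twist":0.0},{"tx":0.0,"ty":0.0,"tz":0.03,"twist":0.0},{"tx":0.0,"ty":0.0,"tz":0.03,"twist":0.0},{"tx":0.0,"ty":0.0,"tz":0.015,"twist":0.0},{"tx":0.0,"ty":0.0,"tz":0.0,"twist":0.0}])

```text
clock: 5.7
position: [0.5971, -0.2489, 0.0708]
ee_rot: [-0.157, -3.134, -0.002]
force: [-0.4, 0.3, 0.4]
width: 0.008
gripper_force: 0.0
```

Run:
```python
from h import *
st()
```

```text
5.7 [ 0.5971 -0.2489  0.0708] [[-0.995, 0.1, -0.004], [0.1, 0.995, 0.001], [0.004, 0.001, -1.0]] [-0.4  0.3  0.4] 0.008119102853749999 0.0
```

move_arm(motion=[{"tx":0.0,"ty":0.0,"tz":0.005,"twist":0.0},{"tx":0.0,"ty":0.0,"tz":0.002,"twist":0.0},{"tx":0.0,"ty":0.0,"tz":0.001,"twist":0.0},{"tx":0.0,"ty":0.0,"tz":0.0,"twist":0.0}])

```text
clock: 6.1
position: [0.5988, -0.2497, 0.0655]
ee_rot: [0.157, 3.137, -0.0]
force: [0.0, 1.0, 0.2]
width: 0.003
gripper_force: 0.0
```

move_arm(motion=[{"tx":0.0,"ty":0.0,"tz":0.001,"twist":0.0},{"tx":0.0,"ty":0.0,"tz":0.0,"twist":0.0},{"tx":0.0,"ty":0.0,"tz":0.0,"twist":0.0}])

```text
clock: 6.4
position: [0.5985, -0.2496, 0.064]
ee_rot: [0.157, 3.137, 0.0]
force: [0.2, -0.2, -0.5]
width: 0.003
gripper_force: 0.0
```

move_arm(motion=[{"tx":0.0,"ty":0.0,"tz":0.001,"twist":0.0},{"tx":0.0,"ty":0.0,"tz":0.0,"twist":0.0}])

```text
clock: 6.6
position: [0.5984, -0.2496, 0.0627]
ee_rot: [-0.157, -3.137, -0.0]
force: [0.6, -0.2, 0.3]
width: 0.003
gripper_force: 0.0
```

move_arm(motion=[{"tx":0.0,"ty":0.0,"tz":0.001,"twist":0.0},{"tx":0.0,"ty":0.0,"tz":0.0,"twist":0.0}])

```text
clock: 6.8
position: [0.5984, -0.2496, 0.0617]
ee_rot: [-0.157, -3.137, -0.0]
force: [1.3, 0.3, -0.7]
width: 0.006
gripper_force: 0.0
```

move_arm(motion=[{"tx":0.0,"ty":0.0,"tz":0.0007,"twist":0.0},{"tx":0.0,"ty":0.0,"tz":0.0,"twist":0.0}])

```text
clock: 7.0
position: [0.5984, -0.2496, 0.0611]
ee_rot: [-0.157, -3.138, -0.0]
force: [-0.0, 0.2, -0.7]
width: 0.004
gripper_force: 0.0
```

move_arm(motion=[{"tx":0.0,"ty":0.0,"tz":0.0007,"twist":0.0},{"tx":0.0,"ty":0.0,"tz":0.0,"twist":0.0}])

```text
clock: 7.2
position: [0.5984, -0.2496, 0.0604]
ee_rot: [-0.157, -3.138, -0.0]
force: [-0.5, 0.4, 0.1]
width: 0.007
gripper_force: 0.0
```

move_arm(motion=[{"tx":0.0,"ty":0.0,"tz":0.0007,"twist":0.0},{"tx":0.0,"ty":0.0,"tz":0.0,"twist":0.0}])

```text
clock: 7.4
position: [0.5984, -0.2496, 0.0597]
ee_rot: [-0.157, -3.138, -0.0]
force: [-0.1, 0.0, 0.2]
width: 0.004
gripper_force: 0.0
```

Run:
```python
from h import *
im=arm.get_image('wrist');im2=arm.get_image('side')
a=cv2.resize(im[100:300,150:370],(600,545),interpolation=cv2.INTER_CUBIC)
cv2.imwrite('pics/w4.png',a[:,:,::-1])
p=proj('wrist',[.5984,-.2496,.0597]);print(p, (p-[150,100])*2.727)
```

```text
[253.90623425 230.82146522] [283.3523008  356.75013565]
```

View pics/w4.png

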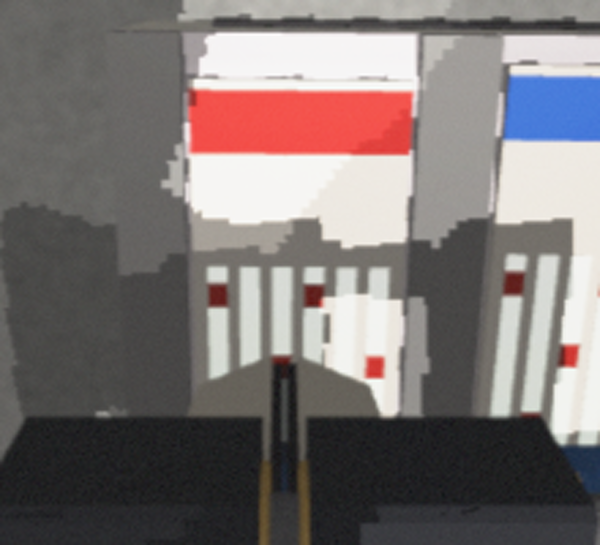

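The fingertip is centred over the card at (283,360) in the crop, just above its surface; the card's front is about 11 mm behind the lip.

move_arm(motion=[{"tx":0.0,"ty":0.002,"tz":0.0007,"twist":0.0},{"tx":0.0,"ty":0.0,"tz":0.0,"twist":0.0}])

```text
clock: 7.7
position: [0.5987, -0.2472, 0.0589]
ee_rot: [-0.157, -3.138, -0.001]
force: [-0.1, -0.1, -0.2]
width: 0.002
gripper_force: 0.0
```

move_arm(motion=[{"tx":0.0,"ty":0.0,"tz":0.0007,"twist":0.0},{"tx":0.0,"ty":0.0,"tz":0.0,"twist":0.0}])

```text
clock: 7.9
position: [0.5986, -0.2476, 0.0582]
ee_rot: [-0.157, -3.138, -0.0]
force: [-0.1, -0.3, -0.2]
width: 0.001
gripper_force: 0.0
```

move_arm(motion=[{"tx":0.0,"ty":0.0,"tz":0.0007,"twist":0.0},{"tx":0.0,"ty":0.0,"tz":0.0,"twist":0.0}])

```text
clock: 8.1
position: [0.5986, -0.2476, 0.0576]
ee_rot: [-0.157, -3.138, -0.0]
force: [-0.0, -0.2, 0.1]
width: 0.005
gripper_force: 0.0
```

move_arm(motion=[{"tx":0.0,"ty":0.0,"tz":0.0007,"twist":0.0},{"tx":0.0,"ty":0.0,"tz":0.0,"twist":0.0}])

```text
clock: 8.3
position: [0.5986, -0.2476, 0.0569]
ee_rot: [-0.157, -3.138, -0.0]
force: [-0.8, 0.0, -0.5]
width: 0.005
gripper_force: 0.0
```

move_arm(motion=[{"tx":0.0,"ty":0.0,"tz":0.0007,"twist":0.0},{"tx":0.0,"ty":0.0,"tz":0.0,"twist":0.0}])

```text
clock: 8.5
position: [0.5986, -0.2476, 0.0562]
ee_rot: [-0.157, -3.138, -0.0]
force: [0.8, -0.9, -0.6]
width: 0.006
gripper_force: 0.0
```

Run:
```python
from h import *
im=arm.get_image('wrist');im2=arm.get_image('side');im3=arm.get_image('scene')
s=st();print(np.round(s['joint_efforts'],2))
a=cv2.resize(im[100:300,150:370],(440,400),interpolation=cv2.INTER_CUBIC)
p=proj('side',s['position']);q=proj('scene',s['position']);print(p,q)
def cr(i,p): 
    x,y=np.int32(p); return cv2.resize(i[y-30:y+30,max(x-30,0):x+30],(300,300),interpolation=cv2.INTER_CUBIC)
o=np.zeros((600,760,3),np.uint8);o[:400,:440]=a;o[:300,450:750]=cr(im2,p);o[300:600,450:750]=cr(im3,q)
cv2.imwrite('pics/w5.png',o[:,:,::-1])
```

```text
8.65 [ 0.5987 -0.2476  0.0563] [[-0.995, 0.1, 0.0], [0.1, 0.995, 0.0], [-0.0, 0.0, -1.0]] [-0.3  0.3 -0.4] 0.0018765528618515128 0.0
[-0.000e+00 -7.191e+01  1.016e+01 -2.518e+01  7.000e-02  5.000e-02
  0.000e+00]
[269.58098371 154.63149169] [207.47842022 161.49332928]
```

View pics/w5.png

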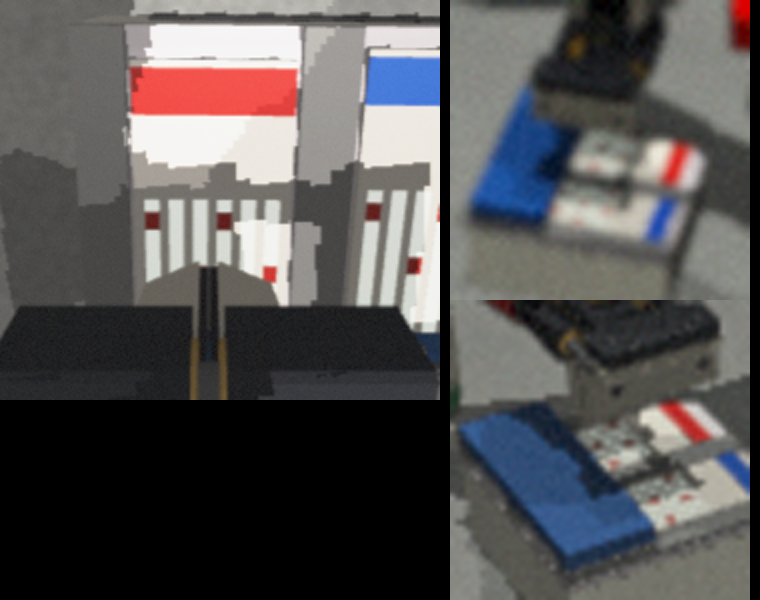

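The wrist crop still shows the card untouched, and the force reads zero, so the tip has not arrived yet; I go on down in small steps.

move_arm(motion=[{"tx":0.0,"ty":0.0,"tz":0.001,"twist":0.0},{"tx":0.0,"ty":0.0,"tz":0.0,"twist":0.0}])

```text
clock: 8.85
position: [0.5986, -0.2476, 0.0551]
ee_rot: [-0.157, -3.137, -0.0]
force: [0.5, -0.1, 0.2]
width: 0.006
gripper_force: 0.0
```

move_arm(motion=[{"tx":0.0,"ty":0.0,"tz":0.001,"twist":0.0},{"tx":0.0,"ty":0.0,"tz":0.0,"twist":0.0}])

```text
clock: 9.05
position: [0.5986, -0.2476, 0.0541]
ee_rot: [-0.157, -3.137, -0.0]
force: [-0.4, 0.3, 0.2]
width: 0.005
gripper_force: 0.0
```

Run:
```python
from h import *
s=st();print(np.round(s['joint_efforts'],2))
# height of the shut fingertips from views: wrist fingertip direction vs scene
im=arm.get_image('scene');im2=arm.get_image('side')
q=proj('scene',s['position']);p=proj('side',s['position']);x,y=np.int32(q);u,v=np.int32(p)
o=np.hstack([cv2.resize(im[y-25:y+20,x-22:x+23],(390,390),interpolation=cv2.INTER_CUBIC),cv2.resize(im2[v-25:v+20,u-22:u+23],(390,390),interpolation=cv2.INTER_CUBIC)])
o=cv2.convertScaleAbs(o,alpha=1.8,beta=20)
for i,(c,P) in enumerate([('scene',q),('side',p)]):
    for dz in (0,.02,.047+.019):
        r=proj(c,s['position']+np.array([0,0,dz]))-np.int32(P)+[22,25]
        cv2.circle(o,(int(r[0]*8.667)+390*i,int(r[1]*8.667)),3,(0,255,0),-1)
cv2.imwrite('pics/w6.png',o[:,:,::-1])
```

```text
9.05 [ 0.5986 -0.2476  0.0541] [[-0.995, 0.1, -0.0], [0.1, 0.995, 0.0], [0.0, 0.0, -1.0]] [-0.4  0.3  0.2] 0.00471712573390941 0.0
[ 4.000e-02 -7.210e+01  1.020e+01 -2.516e+01  6.000e-02  2.000e-02
  1.000e-02]
```

View pics/w6.png

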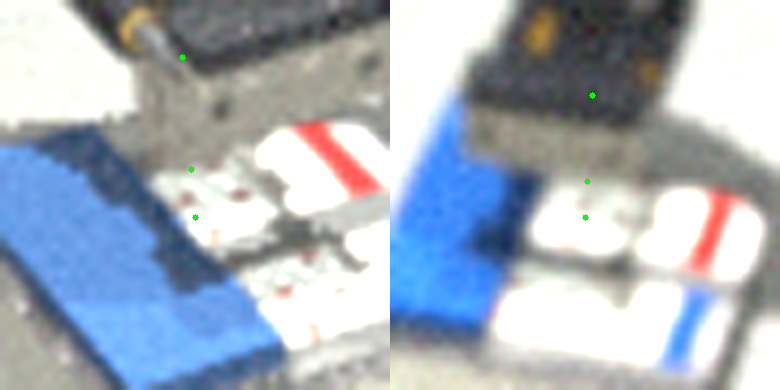

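The overlay shows the finger ends about 20 mm above the reported TCP (bottom dots fall on the card, the fingers end near the middle dots), so a gap still remains. I continue down.

move_arm(motion=[{"tx":0.0,"ty":0.0,"tz":0.0015,"twist":0.0},{"tx":0.0,"ty":0.0,"tz":0.0,"twist":0.0}])

```text
clock: 9.35
position: [0.5985, -0.2475, 0.0525]
ee_rot: [-0.157, -3.137, -0.0]
force: [-0.3, -0.0, -0.6]
width: 0.005
gripper_force: 0.0
```

move_arm(motion=[{"tx":0.0,"ty":0.0,"tz":0.0012,"twist":0.0},{"tx":0.0,"ty":0.0,"tz":0.0,"twist":0.0}])

```text
clock: 9.55
position: [0.5986, -0.2476, 0.0514]
ee_rot: [-0.157, -3.137, -0.0]
force: [0.1, 0.7, -0.2]
width: 0.004
gripper_force: 0.0
```

move_arm(motion=[{"tx":0.0,"ty":0.0,"tz":0.0015,"twist":0.0},{"tx":0.0,"ty":0.0,"tz":0.0,"twist":0.0}])

```text
clock: 9.75
position: [0.5985, -0.2476, 0.0498]
ee_rot: [-0.157, -3.137, -0.0]
force: [-0.4, 0.9, 0.3]
width: 0.007
gripper_force: 0.0
```

move_arm(motion=[{"tx":0.0,"ty":0.0,"tz":0.0012,"twist":0.0},{"tx":0.0,"ty":0.0,"tz":0.0,"twist":0.0}])

```text
clock: 9.95
position: [0.5986, -0.2476, 0.0487]
ee_rot: [-0.157, -3.137, -0.0]
force: [0.5, -0.1, -0.3]
width: 0.004
gripper_force: 0.0
```

move_arm(motion=[{"tx":0.0,"ty":0.0,"tz":0.0015,"twist":0.0},{"tx":0.0,"ty":0.0,"tz":0.0,"twist":0.0}])

```text
clock: 10.15
position: [0.5986, -0.2476, 0.0471]
ee_rot: [-0.157, -3.137, -0.0]
force: [-0.5, -0.9, -0.1]
width: 0.003
gripper_force: 0.0
```

move_arm(motion=[{"tx":0.0,"ty":0.0,"tz":0.0012,"twist":0.0},{"tx":0.0,"ty":0.0,"tz":0.0,"twist":0.0}])

```text
clock: 10.35
position: [0.5986, -0.2476, 0.046]
ee_rot: [-0.157, -3.137, -0.0]
force: [0.2, -1.6, -0.2]
width: 0.005
gripper_force: 0.0
```

move_arm(motion=[{"tx":0.0,"ty":0.0,"tz":0.0012,"twist":0.0},{"tx":0.0,"ty":0.0,"tz":0.0,"twist":0.0}])

```text
clock: 10.55
position: [0.5986, -0.2476, 0.0448]
ee_rot: [-0.157, -3.138, -0.0]
force: [0.0, 0.3, 0.4]
width: 0.006
gripper_force: 0.0
```

move_arm(motion=[{"tx":0.0,"ty":0.0,"tz":0.0012,"twist":0.0},{"tx":0.0,"ty":0.0,"tz":0.0,"twist":0.0}])

```text
clock: 10.75
position: [0.5985, -0.2476, 0.0436]
ee_rot: [-0.157, -3.137, -0.0]
force: [-0.8, 0.0, -0.3]
width: 0.001
gripper_force: 0.0
```

move_arm(motion=[{"tx":0.0,"ty":0.0,"tz":0.0012,"twist":0.0},{"tx":0.0,"ty":0.0,"tz":0.0,"twist":0.0}])

```text
clock: 10.95
position: [0.5986, -0.2476, 0.0424]
ee_rot: [-0.157, -3.137, -0.0]
force: [0.1, -0.2, 1.1]
width: 0.003
gripper_force: 0.0
```

move_arm(motion=[{"tx":0.0,"ty":0.0,"tz":0.0012,"twist":0.0},{"tx":0.0,"ty":0.0,"tz":0.0,"twist":0.0}])

```text
clock: 11.15
position: [0.5986, -0.2476, 0.0412]
ee_rot: [-0.157, -3.138, -0.0]
force: [-1.1, -0.1, -0.7]
width: 0.005
gripper_force: 0.0
```

move_arm(motion=[{"tx":0.0,"ty":0.0,"tz":0.0012,"twist":0.0},{"tx":0.0,"ty":0.0,"tz":0.0,"twist":0.0}])

```text
clock: 11.35
position: [0.5986, -0.2476, 0.04]
ee_rot: [-0.157, -3.137, -0.0]
force: [0.3, -0.3, -1.1]
width: 0.01
gripper_force: 0.0
```

move_arm(motion=[{"tx":0.0,"ty":0.0,"tz":0.0012,"twist":0.0},{"tx":0.0,"ty":0.0,"tz":0.0,"twist":0.0}])

```text
clock: 11.55
position: [0.5986, -0.2476, 0.0388]
ee_rot: [-0.157, -3.137, -0.0]
force: [-0.3, 0.3, -0.2]
width: 0.009
gripper_force: 0.0
```

Run:
```python
from h import *
s=st()
im=arm.get_image('scene');im2=arm.get_image('side');im3=arm.get_image('wrist')
q=proj('scene',s['position']);p=proj('side',s['position']);x,y=np.int32(q);u,v=np.int32(p)
o=np.hstack([cv2.resize(im[y-32:y+13,x-22:x+23],(390,390),interpolation=cv2.INTER_CUBIC),cv2.resize(im2[v-32:v+13,u-22:u+23],(390,390),interpolation=cv2.INTER_CUBIC)])
o=cv2.convertScaleAbs(o,alpha=1.4,beta=10)
b=np.zeros((210,780,3),np.uint8);b[:,:250]=cv2.resize(im3[120:290,155:357],(250,210))
b[:,260:510]=cv2.convertScaleAbs(cv2.resize(im3[190:274,204:304],(250,210),interpolation=cv2.INTER_CUBIC),alpha=1.6)
cv2.imwrite('pics/w7.png',np.vstack([o,b])[:,:,::-1])
```

```text
11.55 [ 0.5986 -0.2476  0.0388] [[-0.995, 0.1, -0.0], [0.1, 0.995, 0.0], [0.0, 0.0, -1.0]] [-0.3  0.3 -0.2] 0.00905735084022525 0.0
```

View pics/w7.png

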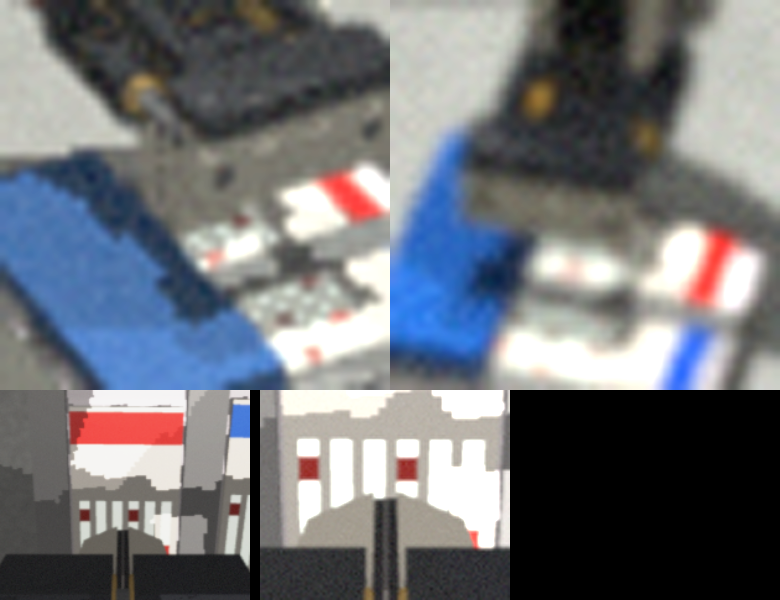

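The pictures show the finger block ending still slightly above the card in both outer views; the red band at (350,190)/(705,265) is unmoved. Still no contact, so I go on in small steps.

move_arm(motion=[{"tx":0.0,"ty":0.0,"tz":0.0012,"twist":0.0},{"tx":0.0,"ty":0.0,"tz":0.0,"twist":0.0}])

```text
clock: 11.9
position: [0.5988, -0.2477, 0.0379]
ee_rot: [0.157, 3.137, -0.0]
force: [-0.2, -0.2, 2.1]
width: 0.005
gripper_force: 1.2
```

move_arm(motion=[{"tx":0.0,"ty":0.0,"tz":0.0012,"twist":0.0},{"tx":0.0,"ty":0.0,"tz":0.0,"twist":0.0}])

```text
clock: 12.1
position: [0.5988, -0.2478, 0.0371]
ee_rot: [0.157, 3.137, 0.0]
force: [-1.7, 1.6, 8.0]
width: 0.004
gripper_force: 3.8
```

Contact: 8 N, so the real tip sits about 24 mm above the reported TCP. A little more force, then slide.

move_arm(motion=[{"tx":0.0,"ty":0.0,"tz":0.0003,"twist":0.0},{"tx":0.0,"ty":0.0,"tz":0.0,"twist":0.0},{"tx":0.002,"ty":0.0,"tz":0.0,"twist":0.0},{"tx":0.003,"ty":0.0,"tz":0.0,"twist":0.0},{"tx":0.003,"ty":0.0,"tz":0.0,"twist":0.0},{"tx":0.0,"ty":0.0,"tz":0.0,"twist":0.0}])

```text
clock: 12.7
position: [0.5919, -0.2473, 0.0373]
ee_rot: [0.157, 3.135, -0.001]
force: [1.3, -0.2, 6.2]
width: 0.007
gripper_force: 3.2
```

```bash
cat > band.py <<'E'
from h import *
def band(z=.063):
    im=arm.get_image('wrist'); h=cv2.cvtColor(im,cv2.COLOR_RGB2HSV)
    m=(((h[...,0]<8)|(h[...,0]>172))&(h[...,1]>120)&(h[...,2]>70)).astype(np.uint8)
    _,l,s,c=cv2.connectedComponentsWithStats(m)
    for i in range(1,len(s)):
        if s[i,4]>300:
            b=cv2.boxPoints(cv2.minAreaRect(np.argwhere(l==i)[:,::-1].astype(np.float32)))
            print(s[i],[np.round(onz('wrist',(p+.5)/[512,384],z)[:2],4).tolist() for p in b])
E
python3 -c "
from band import *
st();band()"
```

```text
12.7 [ 0.5919 -0.2473  0.0373] [[-0.995, 0.1, 0.003], [0.1, 0.995, -0.001], [-0.003, -0.001, -1.0]] [ 1.3 -0.2  6.2] 0.00660694197652081 3.1901130595360883
[ 212  149   91   26 2260] [[0.5317, -0.2628], [0.5364, -0.2164], [0.5497, -0.2171], [0.5449, -0.2647]]
```

move_arm(motion=[{"tx":0.0,"ty":0.0,"tz":0.0006,"twist":0.0},{"tx":0.0,"ty":0.0,"tz":0.0,"twist":0.0},{"tx":0.003,"ty":0.0,"tz":0.0,"twist":0.0},{"tx":0.003,"ty":0.0,"tz":0.0,"twist":0.0},{"tx":0.003,"ty":0.0,"tz":0.0,"twist":0.0},{"tx":0.003,"ty":0.0,"tz":0.0,"twist":0.0}])

```text
clock: 13.35
position: [0.5809, -0.2463, 0.037]
ee_rot: [0.157, 3.133, -0.002]
force: [1.9, -0.4, 8.4]
width: 0.008
gripper_force: 3.9
```

```bash
python3 -c "
from band import *
st();band()"
```

```text
13.35 [ 0.5809 -0.2463  0.037 ] [[-0.995, 0.1, 0.004], [0.1, 0.995, -0.001], [-0.004, -0.001, -1.0]] [ 1.9 -0.4  8.4] 0.00822613878014924 3.90137625974603
[ 212  149   92   26 2234] [[0.5329, -0.2637], [0.52, -0.2617], [0.5253, -0.2149], [0.5384, -0.2157]]
```

move_arm(motion=[{"tx":0.003,"ty":0.0,"tz":0.0,"twist":0.0},{"tx":0.003,"ty":0.0,"tz":0.0,"twist":0.0},{"tx":0.003,"ty":0.0,"tz":0.0,"twist":0.0},{"tx":0.003,"ty":0.0,"tz":0.0,"twist":0.0},{"tx":0.003,"ty":0.0,"tz":0.0,"twist":0.0}])

```text
clock: 13.9
position: [0.5658, -0.2449, 0.0372]
ee_rot: [0.157, 3.133, -0.002]
force: [1.1, 0.2, 10.0]
width: 0.003
gripper_force: 5.0
```

move_arm(motion=[{"tx":0.003,"ty":0.0,"tz":0.0,"twist":0.0},{"tx":0.003,"ty":0.0,"tz":0.0,"twist":0.0},{"tx":0.003,"ty":0.0,"tz":0.0,"twist":0.0},{"tx":0.003,"ty":0.0,"tz":0.0,"twist":0.0},{"tx":0.003,"ty":0.0,"tz":0.0,"twist":0.0}])

```text
clock: 14.4
position: [0.5509, -0.2435, 0.0372]
ee_rot: [0.157, 3.133, -0.002]
force: [1.3, 0.4, 10.4]
width: 0.002
gripper_force: 5.1
```

```bash
python3 -c "
from band import *
st();band()"
```

```text
14.4 [ 0.5509 -0.2435  0.0372] [[-0.995, 0.1, 0.004], [0.1, 0.995, -0.001], [-0.004, -0.001, -1.0]] [ 1.3  0.4 10.4] 0.0016338769679927396 5.050175131182186
[ 212  149   92   26 2239] [[0.503, -0.2609], [0.4901, -0.2589], [0.4954, -0.2121], [0.5085, -0.2129]]
```

The card moved with the finger and now overhangs about 34 mm. Lift off, move over the overhang and open.

move_arm(motion=[{"tx":0.0,"ty":0.0,"tz":-0.003,"twist":0.0},{"tx":0.0,"ty":0.0,"tz":-0.01,"twist":0.0},{"tx":0.0,"ty":0.0,"tz":-0.03,"twist":0.0},{"tx":0.022,"ty":0.001,"tz":-0.03,"twist":0.0},{"tx":0.022,"ty":0.001,"tz":0.0,"twist":0.0},{"tx":0.0,"ty":0.0,"tz":0.0,"twist":0.0},{"tx":0.0,"ty":0.0,"tz":0.0,"twist":0.0}], gripper=-0.5)

```text
clock: 15.15
position: [0.5054, -0.236, 0.109]
ee_rot: [0.157, 3.137, 0.001]
force: [0.5, -0.6, 0.2]
width: 0.564
gripper_force: 0.0
```

```bash
python3 -c "
from band import *
st();band()
for q in ['tray_lip','card_front','card','spare']:
    for r in arm.place_of('wrist',q)[:1]: print(q,round(r['conf'],2),np.round(onz('wrist',r['point'],.06),4))
arm.get_image('side')
for q in ['card_front','card_rear','card']:
    for r in arm.place_of('side',q)[:1]: print(q,round(r['conf'],2),np.round(onz('side',r['point'],.06),4))
"
```

```text
15.15 [ 0.5054 -0.236   0.109 ] [[-0.995, 0.1, 0.0], [0.1, 0.995, 0.0], [-0.0, 0.0, -1.0]] [ 0.5 -0.6  0.2] 0.5635637787657184 0.0
[   0  148   63   76 3516] [[0.4405, -0.4211], [0.4451, -0.3746], [0.505, -0.3926], [0.4999, -0.4429]]
[223 191  60  17 964] [[0.5042, -0.2603], [0.4909, -0.2585], [0.4955, -0.2123], [0.5089, -0.2133]]
tray_lip 0.88 [ 0.5271 -0.2067  0.06  ]
card_front 0.61 [ 0.4887 -0.235   0.06  ]
card 0.69 [ 0.5474 -0.2383  0.06  ]
spare 0.36 [ 0.5955 -0.2157  0.06  ]
card_front 0.81 [ 0.4984 -0.2428  0.06  ]
card_rear 0.76 [ 0.5963 -0.2489  0.06  ]
card 0.5 [ 0.5613 -0.2458  0.06  ]
```

move_arm(motion=[{"tx":0.0,"ty":0.0,"tz":0.01,"twist":0.0},{"tx":0.0,"ty":0.0,"tz":0.02,"twist":0.0},{"tx":0.0,"ty":0.0,"tz":0.02,"twist":0.0},{"tx":0.0,"ty":0.0,"tz":0.01,"twist":0.0},{"tx":0.0,"ty":0.0,"tz":0.005,"twist":0.0},{"tx":0.0,"ty":0.0,"tz":0.0,"twist":0.0}])

```text
clock: 16.2
position: [0.505, -0.2362, 0.0431]
ee_rot: [-0.157, -3.137, -0.0]
force: [-0.3, -0.6, -0.7]
width: 0.752
gripper_force: 0.0
```

move_arm(motion=[{"tx":0.0,"ty":0.0,"tz":0.005,"twist":0.0},{"tx":0.0,"ty":0.0,"tz":0.005,"twist":0.0},{"tx":0.0,"ty":0.0,"tz":0.005,"twist":0.0},{"tx":0.0,"ty":0.0,"tz":0.0045,"twist":0.0},{"tx":0.0,"ty":0.0,"tz":0.0,"twist":0.0}])

```text
clock: 16.7
position: [0.5049, -0.236, 0.0235]
ee_rot: [-0.157, -3.137, -0.001]
force: [0.3, -0.4, -0.4]
width: 0.75
gripper_force: 0.0
```

Run:
```python
from h import *
s=st()
im=arm.get_image('scene');im2=arm.get_image('side');im3=arm.get_image('wrist')
q=proj('scene',s['position']);p=proj('side',s['position']);x,y=np.int32(q);u,v=np.int32(p)
o=np.hstack([cv2.resize(a[w[1]-28:w[1]+17,w[0]-22:w[0]+23],(300,300),interpolation=cv2.INTER_CUBIC) for a,w in ((im,(x,y)),(im2,(u,v)))])
o=cv2.convertScaleAbs(o,alpha=1.3,beta=10)
b=cv2.resize(im3[120:300,124:484],(600,300),interpolation=cv2.INTER_CUBIC)
cv2.imwrite('pics/w8.png',np.vstack([o,b])[:,:,::-1])
```

```text
16.7 [ 0.5049 -0.236   0.0235] [[-0.995, 0.1, -0.001], [0.1, 0.995, 0.0], [0.001, 0.0, -1.0]] [ 0.3 -0.4 -0.4] 0.7504822745803463 0.0
```

View pics/w8.png

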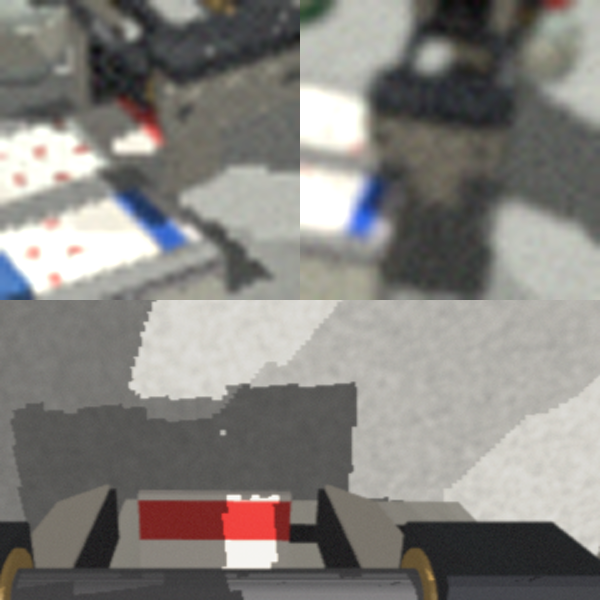

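Both fingers flank the overhanging end: band from (140,520) to (290,520), pads at columns 115 and 320 in the lower picture. Close.

move_arm(motion=[{"tx":0.0,"ty":0.0,"tz":0.0,"twist":0.0},{"tx":0.0,"ty":0.0,"tz":0.0,"twist":0.0},{"tx":0.0,"ty":0.0,"tz":0.0,"twist":0.0},{"tx":0.0,"ty":0.0,"tz":0.0,"twist":0.0},{"tx":0.0,"ty":0.0,"tz":0.0,"twist":0.0},{"tx":0.0,"ty":0.0,"tz":0.0,"twist":0.0}], gripper=1, squeeze=20)

```text
clock: 17.45
position: [0.5054, -0.2363, 0.0242]
ee_rot: [0.157, 3.137, 0.0]
force: [-0.5, -0.7, 0.7]
width: 0.515
gripper_force: 20.0
```

move_arm(motion=[{"tx":0.0,"ty":0.0,"tz":-0.003,"twist":0.0},{"tx":0.0,"ty":0.0,"tz":-0.006,"twist":0.0},{"tx":0.0,"ty":0.0,"tz":-0.01,"twist":0.0},{"tx":0.0,"ty":0.0,"tz":-0.02,"twist":0.0},{"tx":0.0,"ty":0.0,"tz":-0.02,"twist":0.0},{"tx":0.0,"ty":0.0,"tz":-0.02,"twist":0.0},{"tx":0.0,"ty":0.0,"tz":-0.02,"twist":0.0},{"tx":0.0,"ty":0.0,"tz":0.0,"twist":0.0}])

```text
clock: 18.25
position: [0.5069, -0.2372, 0.1264]
ee_rot: [0.157, 3.133, -0.002]
force: [-0.5, -1.1, 1.0]
width: 0.515
gripper_force: 20.0
```

Run:
```python
from band import *
s=st();band(s['position'][2]+.0395)
c=['scene','side']
for n in c: arm.get_image(n)
for q in ['card_front','card_rear','reader','reader_stop']:
    rs=[]
    for n in c:
        r=arm.place_of(n,q)[:1]
        if r: rs.append(ray(n,r[0]['point'])); print(q,n,round(r[0]['conf'],2))
    if len(rs)>1: print(q,np.round(tri(rs),4))
```

```text
18.25 [ 0.5069 -0.2372  0.1264] [[-0.995, 0.1, 0.005], [0.1, 0.995, -0.001], [-0.005, -0.001, -1.0]] [-0.5 -1.1  1. ] 0.5148795161686506 19.965603053569794
[   0  142   76   80 4122] [[0.4392, -0.3622], [0.4274, -0.3185], [0.4558, -0.315], [0.4695, -0.3614]]
[ 208  240   93   24 2068] [[0.5035, -0.2605], [0.4901, -0.2585], [0.4949, -0.2114], [0.5083, -0.2121]]
card_front scene 0.84
card_front side 0.65
card_front [ 0.4944 -0.2436  0.1517]
card_rear scene 0.69
card_rear side 0.72
card_rear [0.644  0.1382 0.1642]
reader scene 0.77
reader side 0.79
reader [ 0.6035  0.2002 -0.006 ]
reader_stop scene 0.88
reader_stop side 0.57
reader_stop [0.6397 0.1928 0.074 ]
```

move_arm(motion=[{"tx":0.0,"ty":0.015,"tz":-0.02,"twist":0.0},{"tx":0.001,"ty":0.03,"tz":-0.02,"twist":0.0},{"tx":0.001,"ty":0.03,"tz":-0.02,"twist":0.0},{"tx":0.001,"ty":0.035,"tz":-0.02,"twist":0.0},{"tx":0.001,"ty":0.035,"tz":-0.02,"twist":0.0},{"tx":0.001,"ty":0.035,"tz":-0.02,"twist":0.0},{"tx":0.001,"ty":0.035,"tz":0.0,"twist":0.0},{"tx":0.001,"ty":0.035,"tz":0.0,"twist":0.0},{"tx":0.001,"ty":0.035,"tz":0.0,"twist":0.0},{"tx":0.0,"ty":0.02,"tz":0.0,"twist":0.0},{"tx":0.0,"ty":0.0,"tz":0.0,"twist":0.0}])

```text
clock: 19.9
position: [0.5278, 0.072, 0.2428]
ee_rot: [-0.149, -3.137, -0.002]
force: [-0.4, -0.0, -0.8]
width: 0.512
gripper_force: 20.0
```

Run:
```python
from h import *
s=st();im=snap('wrist','w9.png')
for q,z in dict(reader=0,reader_stop=.07).items():
    for r in arm.place_of('wrist',q)[:2]:
        print(q,round(r['conf'],2),np.round(np.array(r['point'])*[512,384],1),np.round(onz('wrist',r['point'],z),4))
h=cv2.cvtColor(im,cv2.COLOR_RGB2HSV)
m=((h[...,0]>105)&(h[...,0]<128)&(h[...,1]>120)&(h[...,2]>50)).astype(np.uint8)
_,l,st_,c=cv2.connectedComponentsWithStats(m)
for i in range(1,len(st_)):
    if st_[i,4]>60:
        print('blue',st_[i])
        for r in range(st_[i,1],st_[i,1]+st_[i,3],5):
            cc=np.where(l[r]==i)[0]
            print(r,cc.min(),cc.max(),[np.round(onz('wrist',[(k+.5)/512,(r+.5)/384],.08)[:2],4).tolist() for k in (cc.min(),cc.max())])
g=cv2.cvtColor(im,cv2.COLOR_RGB2GRAY)
for r in range(140,250,12): print(r,[int(x) for x in g[r,290:420:4]])
```

```text
19.9 [0.5278 0.072  0.2428] [[-0.996, 0.095, -0.001], [0.095, 0.996, 0.001], [0.001, 0.001, -1.0]] [-0.4 -0.  -0.8] 0.5124751155341485 19.965839087963104
reader 0.85 [338.5 196.1] [0.597 0.186 0.   ]
reader_stop 0.81 [350.7 239.5] [0.6328 0.1819 0.07  ]
blue [326 191  18  53 548]
191 330 333 [[0.5615, 0.1551], [0.5619, 0.1587]]
196 331 337 [[0.5679, 0.1562], [0.5687, 0.1633]]
201 332 338 [[0.5744, 0.1572], [0.5751, 0.1644]]
206 331 343 [[0.5807, 0.1559], [0.5822, 0.1703]]
211 330 342 [[0.5871, 0.1545], [0.5886, 0.1691]]
216 330 341 [[0.5937, 0.1544], [0.595, 0.1678]]
221 329 340 [[0.6002, 0.153], [0.6016, 0.1665]]
226 328 339 [[0.6068, 0.1516], [0.6082, 0.1651]]
231 327 338 [[0.6135, 0.1502], [0.6149, 0.1638]]
236 326 337 [[0.6202, 0.1488], [0.6216, 0.1625]]
241 330 333 [[0.6277, 0.1536], [0.628, 0.1573]]
blue [ 42 195  40  11 359]
195 43 48 [[0.532, -0.1865], [0.5326, -0.1806]]
200 43 81 [[0.5381, -0.1885], [0.5427, -0.143]]
205 76 81 [[0.5484, -0.1508], [0.549, -0.1448]]
blue [364 197  30  52 669]
197 384 386 [[0.5756, 0.2193], [0.5758, 0.2217]]
202 380 393 [[0.5815, 0.2147], [0.58
[... 1668 characters left out ...]
 45, 43, 97, 240, 242, 163, 160, 161, 160, 165]
212 [116, 236, 236, 235, 236, 236, 162, 163, 152, 113, 44, 74, 100, 125, 234, 233, 234, 233, 233, 233, 219, 112, 41, 105, 157, 242, 242, 167, 163, 160, 164, 164, 164]
224 [170, 209, 232, 231, 233, 185, 162, 160, 112, 101, 42, 115, 116, 231, 232, 233, 232, 232, 233, 231, 114, 56, 76, 128, 243, 243, 181, 168, 160, 160, 159, 165, 164]
236 [91, 90, 88, 88, 88, 89, 92, 104, 103, 43, 102, 112, 179, 231, 232, 231, 231, 232, 231, 124, 67, 48, 113, 111, 108, 109, 150, 162, 161, 164, 165, 159, 161]
248 [48, 45, 47, 27, 87, 88, 89, 88, 88, 89, 90, 110, 126, 116, 108, 106, 105, 107, 106, 109, 107, 108, 112, 105, 112, 109, 113, 114, 114, 149, 158, 163, 160]
```

Run:
```python
from h import *
s=st();im=cv2.imread('pics/w9.png');g=cv2.cvtColor(im,cv2.COLOR_BGR2GRAY).astype(int)
L=[];Rr=[]
for r in range(164,240,4):
    row=g[r]; c=362 if r<180 else 356
    a=c
    while row[a]>195:a-=1
    b=c
    while row[b]>195 and b<400:b+=1
    l=onz('wrist',[(a+1)/512,(r+.5)/384],.07);q=onz('wrist',[b/512,(r+.5)/384],.07)
    print(r,a+1,b,np.round(l[:2],4),np.round(q[:2],4));L.append(l[:2]); Rr.append(q[:2])
L=np.array(L);Rr=np.array(Rr)
k=slice(10,None)
pl=np.polyfit(L[:,0],L[:,1],1);pr=np.polyfit(Rr[k][:,0],Rr[k][:,1],1)
print(pl,pr,np.degrees(np.arctan([pl[0],pr[0]])),np.polyval(pl,.6),np.polyval(pr,.6))
for c0 in (352,356,360,364): print(c0,[(r,int(g[r,c0])) for r in list(range(146,170,2))+list(range(236,252,2))])
for px in ((352,244),(366,156),(366,160)): print(px,onz('wrist',[px[0]/512,px[1]/384],.07))
```

```text
20.05 [0.5277 0.067  0.2431] [[-0.995, 0.101, -0.0], [0.101, 0.995, -0.001], [0.0, -0.001, -1.0]] [ 0.3 -1.3 -0.5] 0.5153051621707466 19.96547967195511
164 354 400 [0.5339 0.1861] [0.5395 0.2405]
168 353 400 [0.5387 0.1849] [0.5444 0.2408]
172 352 400 [0.5435 0.1837] [0.5494 0.241 ]
176 351 400 [0.5484 0.1825] [0.5544 0.2412]
180 351 400 [0.5534 0.1824] [0.5594 0.2414]
184 350 400 [0.5584 0.1812] [0.5645 0.2417]
188 349 400 [0.5634 0.18  ] [0.5696 0.2419]
192 348 400 [0.5684 0.1787] [0.5748 0.2422]
196 347 383 [0.5735 0.1775] [0.5779 0.2216]
200 346 380 [0.5786 0.1762] [0.5828 0.218 ]
204 345 377 [0.5838 0.1749] [0.5878 0.2145]
208 345 372 [0.5891 0.1749] [0.5925 0.2084]
212 344 371 [0.5943 0.1736] [0.5977 0.2073]
216 343 370 [0.5996 0.1723] [0.6031 0.2061]
220 342 369 [0.605 0.171] [0.6084 0.2049]
224 341 368 [0.6104 0.1697] [0.6138 0.2037]
228 340 367 [0.6158 0.1683] [0.6193 0.2026]
232 340 366 [0.6214 0.1682] [0.6248 0.2014]
236 339 365 [0.627  0.1669] [0.6303 0.2001]
[-0.2079843   0.29695987] [-0.27929183  0.3754251 ] [-11.74912113 -15.60461403] 0.17216929076799056 0.207849999792
[... 411 characters left out ...]
), (240, 232), (242, 227), (244, 114), (246, 110), (248, 108), (250, 153)]
360 [(146, 235), (148, 241), (150, 106), (152, 93), (154, 206), (156, 237), (158, 237), (160, 238), (162, 237), (164, 237), (166, 237), (168, 236), (236, 232), (238, 231), (240, 231), (242, 230), (244, 139), (246, 104), (248, 104), (250, 124)]
364 [(146, 226), (148, 241), (150, 132), (152, 92), (154, 147), (156, 237), (158, 237), (160, 237), (162, 236), (164, 237), (166, 237), (168, 237), (236, 227), (238, 197), (240, 185), (242, 141), (244, 111), (246, 107), (248, 106), (250, 116)]
(352, 244) [0.63942121 0.183496   0.07      ]
(366, 156) [0.52508805 0.20014256 0.07      ]
(366, 160) [0.52991106 0.20020146 0.07      ]
```

```bash
cat > ledge.py <<'E'
from h import *
s=st();im=arm.get_image('wrist');T=arm.calibration('wrist')['T'];st()
g=cv2.cvtColor(im,cv2.COLOR_RGB2GRAY).astype(int)
L=[];Rr=[]
for r in range(164,242,2):
    row=g[r];c=362 if r<180 else 356
    a=c
    while row[a]>195:a-=1
    b=c
    while row[b]>195 and b<400:b+=1
    L.append(onz('wrist',[(a+1)/512,(r+.5)/384],.07)[:2])
    if r>=208: Rr.append(onz('wrist',[b/512,(r+.5)/384],.07)[:2])
L=np.array(L);Rr=np.array(Rr)
pl=np.polyfit(*L.T,1);pr=np.polyfit(*Rr.T,1)
print(np.degrees(np.arctan([pl[0],pr[0]])),np.polyval(pl,.6),np.polyval(pr,.6))
for c in (352,356,360):
    col=g[:,c]; r=200
    while col[r]>190:r+=1
    f=200
    while col[f]>190:f-=1
    print(c,f+1,r,np.round(onz('wrist',[(c+.5)/512,(f+1)/384],.07),4),np.round(onz('wrist',[(c+.5)/512,r/384],.07),4))
for r in arm.place_of('wrist','reader_stop')[:1]: print(r['conf'],np.round(onz('wrist',r['point'],.07),4))
E
python3 ledge.py
```

```text
20.05 [0.5277 0.067  0.2431] [[-0.995, 0.101, -0.0], [0.101, 0.995, -0.001], [0.0, -0.001, -1.0]] [ 0.3 -1.3 -0.5] 0.5153051621707466 19.96547967195511
20.1 [0.5278 0.0666 0.2432] [[-0.995, 0.102, -0.0], [0.102, 0.995, -0.001], [0.0, -0.001, -1.0]] [-0.6 -0.5 -0.6] 0.5138669241212337 19.965467154979706
[-11.38828959 -12.09834778] 0.17732117597248856 0.21183840421822808
352 191 241 [0.5672 0.1839 0.07  ] [0.6354 0.1837 0.07  ]
356 172 242 [0.5437 0.1887 0.07  ] [0.6373 0.1889 0.07  ]
360 153 242 [0.521  0.1933 0.07  ] [0.6379 0.194  0.07  ]
0.59 [0.6311 0.1856 0.07  ]
```

move_arm(motion=[{"tx":0.0,"ty":0.0,"tz":0.0,"twist":0.033},{"tx":0.0,"ty":0.0,"tz":0.0,"twist":0.0325},{"tx":0.016,"ty":0.028,"tz":0.0,"twist":0.0},{"tx":0.016,"ty":0.028,"tz":0.0,"twist":0.0},{"tx":0.016,"ty":0.028,"tz":0.02,"twist":0.0},{"tx":0.016,"ty":0.028,"tz":0.03,"twist":0.0},{"tx":0.0174,"ty":0.028,"tz":0.03,"twist":0.0},{"tx":0.0,"ty":0.0,"tz":0.03,"twist":0.0},{"tx":0.0,"ty":0.0,"tz":0.03,"twist":0.0},{"tx":0.0,"ty":0.0,"tz":0.02,"twist":0.0},{"tx":0.0,"ty":0.0,"tz":0.01,"twist":0.0},{"tx":0.0,"ty":0.0,"tz":0.0,"twist":0.0}])

```text
clock: 21.35
position: [0.4761, 0.2204, 0.0724]
ee_rot: [-0.32, -3.124, 0.002]
force: [0.3, 0.2, -0.3]
width: 0.515
gripper_force: 20.0
```

Run:
```python
from band import *
s=st();band(.063+.0096+.0+s['position'][2]-.0342)
for n in ['scene','side']:
    arm.get_image(n)
    for q,z in dict(card_front=s['position'][2]+.036,card_rear=s['position'][2]+.036,reader_stop=.07).items():
        for r in arm.place_of(n,q)[:2]: print(n,q,round(r['conf'],2),np.round(onz(n,r['point'],z),4))
S=np.array([.637,.187]);u=np.array([.979,-.203]);v=np.array([.203,.979])
d=s['position'][:2]-S;print('reader x',d@u+.035,'y',d@v)
```

```text
21.35 [0.4761 0.2204 0.0724] [[-0.979, 0.203, -0.001], [0.203, 0.979, -0.001], [0.001, -0.002, -1.0]] [ 0.3  0.2 -0.3] 0.5147578475350005 19.965427815914154
[492 190  20  25 360] [[0.4721, 0.3455], [0.4619, 0.3484], [0.4675, 0.3583], [0.4779, 0.3556]]
[ 209  240   92   24 2062] [[0.4737, 0.1968], [0.4603, 0.2002], [0.47, 0.2473], [0.4837, 0.2452]]
scene card_front 0.76 [0.4582 0.2254 0.1084]
scene card_front 0.19 [0.7249 0.4332 0.1084]
scene card_rear 0.95 [0.5718 0.2067 0.1084]
side card_rear 0.6 [0.576  0.199  0.1084]
side reader_stop 0.94 [0.6299 0.1822 0.07  ]
reader x -0.12932717983258743 y 7.037621393967527e-05
```

move_arm(motion=[{"tx":0.0,"ty":0.0,"tz":0.01,"twist":0.0},{"tx":0.0,"ty":0.0,"tz":0.012,"twist":0.0},{"tx":0.0,"ty":0.0,"tz":0.009,"twist":0.0},{"tx":0.0,"ty":0.0,"tz":0.003,"twist":0.0},{"tx":0.0,"ty":0.0,"tz":0.0,"twist":0.0},{"tx":0.0,"ty":0.0,"tz":0.0,"twist":0.0}])

```text
clock: 22.4
position: [0.4765, 0.2215, 0.0391]
ee_rot: [0.319, 3.125, -0.0]
force: [1.2, -0.3, 0.3]
width: 0.518
gripper_force: 20.0
```

move_arm(motion=[{"tx":0.0,"ty":0.0,"tz":0.001,"twist":0.0},{"tx":0.0,"ty":0.0,"tz":0.0,"twist":0.0}])

```text
clock: 22.6
position: [0.4766, 0.2216, 0.0384]
ee_rot: [0.318, 3.125, 0.001]
force: [0.2, -1.3, -0.4]
width: 0.516
gripper_force: 20.0
```

move_arm(motion=[{"tx":0.0,"ty":0.0,"tz":0.0007,"twist":0.0},{"tx":0.0,"ty":0.0,"tz":0.0,"twist":0.0}])

```text
clock: 22.8
position: [0.4764, 0.2216, 0.0375]
ee_rot: [0.318, 3.125, 0.0]
force: [-0.0, 0.0, -0.9]
width: 0.514
gripper_force: 20.0
```

move_arm(motion=[{"tx":0.0,"ty":0.0,"tz":0.0007,"twist":0.0},{"tx":0.0,"ty":0.0,"tz":0.0,"twist":0.0}])

```text
clock: 23.0
position: [0.4763, 0.2216, 0.0367]
ee_rot: [-0.318, -3.125, -0.0]
force: [0.4, -0.6, -0.4]
width: 0.517
gripper_force: 20.0
```

move_arm(motion=[{"tx":0.0,"ty":0.0,"tz":0.0007,"twist":0.0},{"tx":0.0,"ty":0.0,"tz":0.0,"twist":0.0}])

```text
clock: 23.2
position: [0.4763, 0.2215, 0.036]
ee_rot: [-0.318, -3.125, 0.0]
force: [0.7, 0.7, -0.5]
width: 0.516
gripper_force: 20.0
```

move_arm(motion=[{"tx":0.0,"ty":0.0,"tz":0.0007,"twist":0.0},{"tx":0.0,"ty":0.0,"tz":0.0,"twist":0.0}])

```text
clock: 23.4
position: [0.4763, 0.2216, 0.0353]
ee_rot: [-0.318, -3.125, -0.0]
force: [-0.3, -0.1, 0.1]
width: 0.519
gripper_force: 20.0
```

move_arm(motion=[{"tx":0.0,"ty":0.0,"tz":0.0007,"twist":0.0},{"tx":0.0,"ty":0.0,"tz":0.0,"twist":0.0}])

```text
clock: 23.6
position: [0.4763, 0.2215, 0.0346]
ee_rot: [-0.318, -3.125, 0.0]
force: [-0.1, 0.7, -0.7]
width: 0.512
gripper_force: 20.0
```

move_arm(motion=[{"tx":0.0,"ty":0.0,"tz":0.0007,"twist":0.0},{"tx":0.0,"ty":0.0,"tz":0.0,"twist":0.0}])

```text
clock: 23.8
position: [0.4764, 0.2216, 0.0339]
ee_rot: [0.318, 3.125, 0.0]
force: [-0.3, -0.3, 0.7]
width: 0.515
gripper_force: 20.0
```

move_arm(motion=[{"tx":0.0,"ty":0.0,"tz":0.0005,"twist":0.0},{"tx":0.0,"ty":0.0,"tz":0.0,"twist":0.0}])

```text
clock: 24.0
position: [0.4765, 0.2216, 0.0335]
ee_rot: [0.318, 3.125, 0.0]
force: [0.1, 0.5, 1.3]
width: 0.515
gripper_force: 20.0
```

move_arm(motion=[{"tx":-0.004,"ty":-0.001,"tz":0.0,"twist":0.0},{"tx":-0.004,"ty":0.0,"tz":0.0,"twist":0.0},{"tx":-0.004,"ty":0.0,"tz":0.0,"twist":0.0},{"tx":-0.004,"ty":0.0,"tz":0.0,"twist":0.0}], squeeze=12)

```text
clock: 24.4
position: [0.4924, 0.2173, 0.0335]
ee_rot: [0.319, 3.125, 0.0]
force: [0.1, 0.1, 1.9]
width: 0.517
gripper_force: 12.0
```

move_arm(motion=[{"tx":-0.004,"ty":0.0,"tz":0.0,"twist":0.0},{"tx":-0.004,"ty":0.0,"tz":0.0,"twist":0.0},{"tx":-0.004,"ty":0.0,"tz":0.0,"twist":0.0},{"tx":-0.004,"ty":0.0,"tz":0.0,"twist":0.0}])

```text
clock: 24.8
position: [0.5079, 0.2141, 0.0335]
ee_rot: [0.318, 3.125, 0.0]
force: [-1.3, 0.1, 2.6]
width: 0.519
gripper_force: 12.0
```

move_arm(motion=[{"tx":-0.004,"ty":0.0,"tz":0.0,"twist":0.0},{"tx":-0.004,"ty":0.0,"tz":0.0,"twist":0.0},{"tx":-0.004,"ty":0.0,"tz":0.0,"twist":0.0}])

```text
clock: 25.1
position: [0.5197, 0.2118, 0.0337]
ee_rot: [0.318, 3.125, 0.001]
force: [-1.3, 0.0, 7.8]
width: 0.52
gripper_force: 12.0
```

move_arm(motion=[{"tx":-0.004,"ty":0.0,"tz":0.0,"twist":0.0},{"tx":-0.004,"ty":0.0,"tz":0.0,"twist":0.0},{"tx":-0.004,"ty":0.0,"tz":0.0,"twist":0.0}])

```text
clock: 25.4
position: [0.5316, 0.2094, 0.0338]
ee_rot: [0.318, 3.125, 0.001]
force: [-1.0, 0.4, 4.5]
width: 0.518
gripper_force: 12.0
```

move_arm(motion=[{"tx":-0.002,"ty":0.0,"tz":-0.0003,"twist":0.0},{"tx":-0.002,"ty":0.0,"tz":0.0,"twist":0.0},{"tx":-0.002,"ty":0.0,"tz":0.0,"twist":0.0}])

```text
clock: 25.7
position: [0.537, 0.2082, 0.0338]
ee_rot: [-0.318, -3.125, -0.0]
force: [-0.9, 1.1, 3.8]
width: 0.518
gripper_force: 12.0
```

move_arm(motion=[{"tx":-0.0015,"ty":0.0,"tz":0.0,"twist":0.0},{"tx":-0.0015,"ty":0.0,"tz":0.0,"twist":0.0}])

```text
clock: 25.9
position: [0.5399, 0.2075, 0.0338]
ee_rot: [0.318, 3.125, 0.0]
force: [-0.1, 0.8, 3.3]
width: 0.517
gripper_force: 12.0
```

move_arm(motion=[{"tx":-0.001,"ty":0.0,"tz":0.0,"twist":0.0},{"tx":-0.001,"ty":0.0,"tz":0.0,"twist":0.0},{"tx":0.0,"ty":0.0,"tz":0.0,"twist":0.0}])

```text
clock: 26.2
position: [0.542, 0.2071, 0.0338]
ee_rot: [0.318, 3.125, 0.0]
force: [1.0, 0.6, 4.1]
width: 0.519
gripper_force: 12.0
```

move_arm(motion=[{"tx":-0.001,"ty":0.0,"tz":0.0,"twist":0.0},{"tx":0.0,"ty":0.0,"tz":0.0,"twist":0.0}])

```text
clock: 26.4
position: [0.5429, 0.2069, 0.0338]
ee_rot: [0.318, 3.125, 0.0]
force: [-0.3, 0.2, 4.2]
width: 0.518
gripper_force: 12.0
```

move_arm(motion=[{"tx":-0.001,"ty":0.0,"tz":0.0,"twist":0.0},{"tx":0.0,"ty":0.0,"tz":0.0,"twist":0.0}])

```text
clock: 26.6
position: [0.5433, 0.2067, 0.0337]
ee_rot: [-0.318, -3.125, 0.0]
force: [-2.7, 0.7, 5.8]
width: 0.519
gripper_force: 12.0
```

move_arm(motion=[{"tx":-0.0006,"ty":0.0,"tz":0.0,"twist":0.0},{"tx":0.0,"ty":0.0,"tz":0.0,"twist":0.0}])

```text
clock: 26.8
position: [0.5433, 0.2067, 0.0336]
ee_rot: [-0.318, -3.124, 0.0]
force: [-3.1, 0.4, 6.4]
width: 0.516
gripper_force: 12.0
```

Run:
```python
from band import *
s=st();band(.073)
arm.get_image('scene');arm.get_image('side')
for n in ['wrist','scene','side']:
    for q,z in dict(card_front=.07,card_rear=.07,reader_stop=.07).items():
        for r in arm.place_of(n,q)[:1]: print(n,q,round(r['conf'],2),np.round(onz(n,r['point'],z),4))
```

```text
26.8 [0.5433 0.2067 0.0336] [[-0.98, 0.201, -0.002], [0.201, 0.98, 0.0], [0.002, -0.0, -1.0]] [-3.1  0.4  6.4] 0.5159247039788244 11.992502957582474
[ 208  240   93   24 2105] [[0.5392, 0.1827], [0.526, 0.186], [0.5356, 0.233], [0.5491, 0.2309]]
wrist card_front 0.89 [0.5295 0.21   0.07  ]
scene card_front 0.94 [0.5411 0.2153 0.07  ]
scene card_rear 0.85 [0.6398 0.1967 0.07  ]
scene reader_stop 0.8 [0.6451 0.1877 0.07  ]
side card_rear 0.69 [0.6341 0.1766 0.07  ]
side reader_stop 0.88 [0.638  0.1828 0.07  ]
```

move_arm(motion=[{"tx":-0.0008,"ty":0.0,"tz":-0.0003,"twist":0.0},{"tx":0.0,"ty":0.0,"tz":0.0,"twist":0.0}])

```text
clock: 27.6
position: [0.5433, 0.2065, 0.0336]
ee_rot: [-0.317, -3.122, 0.001]
force: [-5.1, -0.1, 5.5]
width: 0.518
gripper_force: 12.0
```

move_arm(motion=[{"tx":0.0,"ty":0.0,"tz":0.0,"twist":0.0},{"tx":0.0,"ty":0.0,"tz":0.0,"twist":0.0},{"tx":0.0,"ty":0.0,"tz":0.0,"twist":0.0},{"tx":0.0,"ty":0.0,"tz":0.0,"twist":0.0},{"tx":0.0,"ty":0.0,"tz":0.0,"twist":0.0},{"tx":0.0,"ty":0.0,"tz":-0.005,"twist":0.0},{"tx":0.0,"ty":0.0,"tz":-0.015,"twist":0.0},{"tx":0.0,"ty":0.0,"tz":-0.03,"twist":0.0},{"tx":0.0,"ty":0.0,"tz":-0.03,"twist":0.0},{"tx":0.0,"ty":0.0,"tz":-0.03,"twist":0.0},{"tx":0.0,"ty":0.0,"tz":0.0,"twist":0.0},{"tx":0.0,"ty":0.0,"tz":0.0,"twist":0.0}], gripper=-0.5)

```text
clock: 28.8
position: [0.5455, 0.2066, 0.1449]
ee_rot: [0.318, 3.124, 0.002]
force: [-0.6, 0.3, -0.6]
width: 0.748
gripper_force: 0.0
```

Run:
```python
from band import *
s=st();band(.073)
arm.get_image('scene');arm.get_image('side')
for n in ['wrist','scene','side']:
    for q,z in dict(card_front=.07,card_rear=.07,reader_stop=.07).items():
        for r in arm.place_of(n,q)[:1]: print(n,q,round(r['conf'],2),np.round(onz(n,r['point'],z),4))
```

```text
28.8 [0.5455 0.2066 0.1449] [[-0.979, 0.202, 0.001], [0.202, 0.979, 0.001], [-0.001, 0.001, -1.0]] [-0.6  0.3 -0.6] 0.7484813453579053 0.0
[455 102  25  20 353] [[0.5123, 0.3794], [0.4976, 0.3857], [0.5057, 0.3991], [0.5206, 0.393]]
[226 180  55  15 816] [[0.5257, 0.1861], [0.5351, 0.2318], [0.5477, 0.2295], [0.5381, 0.1832]]
wrist card_front 0.86 [0.5263 0.2068 0.07  ]
wrist card_rear 0.65 [0.6324 0.1846 0.07  ]
scene card_front 0.96 [0.5319 0.2062 0.07  ]
scene card_rear 0.75 [0.6416 0.1992 0.07  ]
scene reader_stop 0.82 [0.6434 0.1906 0.07  ]
side card_front 0.9 [0.523  0.2025 0.07  ]
side card_rear 0.75 [0.6508 0.1938 0.07  ]
side reader_stop 0.77 [0.6369 0.1872 0.07  ]
```

The card stayed in place after release: its band is at the expected spot, aligned with the reader, with the gripper clear. Handing in.

```bash
python3 -c "
from cell import arm
print(arm.sign_off())"
```

```text
the job is handed in; nothing more can be done
None
```

I slid the red-banded card out, pinched it by its long sides and set it on the reader's ledge, then pushed it home against the stop at about 5 N and released it. The job is handed in at about 29 s; the highest press on the deck I read was 10.4 N.

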